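Put the sharpening stones away in their cradles

TASK

Put the four grey sharpening stones away: gently lay each one flat in the recess of the wooden cradle made for its shape and size (long bench stone, short stone, round stone, narrow stick stone). The stones chip, so set them down rather than drop them. Leave the pine offcut and the sanding block that lie among them where they are.

Things in the scene. Friction and masses are not known exactly. Their poses are not given: they have to be found in the camera images.
- long_stone: Grey sharpening stone, long bench stone: a flat slab 150 x 50 x 26 mm (x, y, z), about 0.4 kg. Lies flat and loose at the robot's side of the work area. Origin: centre of its underside; z up. It may lie turned up to about 20 degrees from the robot's x either way.
- short_stone: Grey sharpening stone, short: a flat slab 90 x 50 x 26 mm (x, y, z), about 0.25 kg. Lies flat and loose at the robot's side of the work area. Origin: centre of its underside; z up. It may lie turned up to about 20 degrees from the robot's x either way.
- round_stone: Grey sharpening stone, round: a puck of 60 mm diameter, 26 mm high, about 0.17 kg. Lies flat and loose at the robot's side of the work area. Origin: centre of its underside; z is its axis, up.
- stick_stone: Grey sharpening stone, narrow stick: a bar 150 x 22 x 24 mm (x, y, z), about 0.18 kg. Lies flat and loose at the robot's side of the work area. Origin: centre of its underside; z up. It may lie turned up to about 20 degrees from the robot's x either way.
- long_cradle: Low dark-brown wooden cradle, 188 x 88 mm and 14 mm high, with one long, wide rectangular recess in its top, 164 x 64 mm (x, y), 8 mm deep, cork-lined (floor 6 mm above the bench). Fixed to the bench beyond the stones. Origin: centre of its underside, below the recess's centre; x along its length; turned up to about 15 degrees from the robot's x.
- short_cradle: Low dark-brown wooden cradle, 128 x 88 mm and 14 mm high, with one short rectangular recess in its top, 104 x 64 mm (x, y), 8 mm deep, cork-lined (floor 6 mm above the bench). Fixed to the bench beyond the stones. Origin: centre of its underside, below the recess's centre; x along its length; turned up to about 15 degrees from the robot's x.
- round_cradle: Low dark-brown wooden cradle, 98 x 98 mm and 14 mm high, with one round recess in its top, 74 mm in diameter, 8 mm deep, cork-lined (floor 6 mm above the bench). Fixed to the bench beyond the stones. Origin: centre of its underside, below the recess's centre; x along one side; turned up to about 15 degrees from the robot's x.
- stick_cradle: Low dark-brown wooden cradle, 188 x 60 mm and 14 mm high, with one long, narrow rectangular recess in its top, 164 x 36 mm (x, y), 8 mm deep, cork-lined (floor 6 mm above the bench). Fixed to the bench beyond the stones. Origin: centre of its underside, below the recess's centre; x along its length; turned up to about 15 degrees from the robot's x.
- wood_block: Plain pale pine offcut 42 x 85 x 24 mm (x, y, z), loose, lying among the stones; not a stone, leave it where it is. Origin: centre of its underside; y along its length.
- sanding: Brown sanding block 62 x 105 x 31 mm (x, y, z), loose, lying among the stones; not a stone, leave it where it is. Origin: centre of its underside; y along its length.
There are look-alikes about, which are no part of the job. What is shaped like the short_cradle but blue is not meant.

How it is judged (in metres and radians):
At the end, for the whole second after the job is handed in: Each of the four stones lies at rest and flat (within about 3 degrees) on the floor of the recess of its own cradle, centre within 13 mm of the recess's centre and, except for the round one, lengthwise along it; the pine offcut and the sanding block are within 20 mm of where they started (horizontal distance between long_stone and long_cradle below 0.013 m and z of long_stone in the frame of long_cradle between 0.003 and 0.0085 m and angle between each of long_stone, short_stone, round_stone, stick_stone's own z axis and vertical below 0.06 rad and linear speed of each of long_stone, short_stone, round_stone, stick_stone below 0.01 m/s and angular speed of each of long_stone, short_stone, round_stone, stick_stone below 0.1 rad/s and angle between the x axis of long_stone and the x axis of long_cradle, either way round below 0.3 rad and horizontal distance between short_stone and short_cradle below 0.013 m and z of short_stone in the frame of short_cradle between 0.003 and 0.0085 m and angle between the x axis of short_stone and the x axis of short_cradle, either way round below 0.3 rad and horizontal distance between round_stone and round_cradle below 0.013 m and z of round_stone in the frame of round_cradle between 0.003 and 0.0085 m and horizontal distance between stick_stone and stick_cradle below 0.013 m and z of stick_stone in the frame of stick_cradle between 0.003 and 0.0085 m and angle between the x axis of stick_stone and the x axis of stick_cradle, either way round below 0.3 rad and distance of each of wood_block, sanding from where it was at the start of the episode below 0.02 m); the robot touches nothing.
It fails at once if the long stone is dropped: let go of while more than 35 mm above the bench (contact force between the fingers and long_stone below 0.05 N and height (world z) of long_stone above 0.035 m).
It fails at once if the short stone is dropped: let go of while more than 35 mm above the bench (contact force between the fingers and short_stone below 0.05 N and height (world z) of short_stone above 0.035 m).
It fails at once if the round stone is dropped: let go of while more than 35 mm above the bench (contact force between the fingers and round_stone below 0.05 N and height (world z) of round_stone above 0.035 m).
It fails at once if the stick stone is dropped: let go of while more than 35 mm above the bench (contact force between the fingers and stick_stone below 0.05 N and height (world z) of stick_stone above 0.035 m).
It fails at once if the pine offcut or the sanding block is pushed or carried more than 20 mm from its place (distance of any of wood_block, sanding from where it was at the start of the episode above 0.02 m).
It also fails if it takes over 96 s, if anything falls off the work surface, if the arm or the gripper's body presses on something with over 40 N, if the wrist force passes 120 N, or if a joint passes its speed limit or range.

ROBOT

A 6-joint arm with a two-finger parallel gripper is mounted at the origin on a cart in front of the work surface, level with it; the furniture and walls round the work are solid. World frame = base frame: x ahead of the robot, y to its left, z up, the work surface at z = 0. Lengths are in mm, angles in rad, forces in N, time in s.
With the tool pointing down it reaches from about 350 to 975 mm from the base axis. Payload 7.1 kg.
Tool frame: the origin (TCP) lies on the front face of the gripper's body, between the roots of the fingers; the fingertips stand 80 mm ahead of it and the grasp point (between the pads) lies 61 mm ahead of it (env.tips_ahead is the distance from the TCP to the fingertips, in mm); z points along the fingers, y is the line along which they close (so a half turn about z gives the same grasp; the last joint's range is limited). The gripper opens to 88 mm and grips with 3 to 60 N. Pads are 20 mm wide; open, the fingers measure 115 mm over their backs; the gripper's body (75 mm by 178 mm) begins 61 mm behind the grasp point.
Start: joints at [-1.155, 0.423, 1.63, -0, 1.089, -0.019], TCP at [263.283, -566.822, 302.675] pointing down, gripper open.
Joint ranges: [-3, 3], [-0.9, 2.11], [0.09, 2.58], [-1.31, 4.45], [0.11, 2.69], [-2.54, 2.54]. Speed limits (rad/s): [2.39, 2.39, 3.01, 3.14, 3.14, 3.14].

INTERFACE

Orientations are given as a unit quaternion [x, y, z, w].
In Python, from station import env, set_gripper, viewer, workorder gives the robot as it stands. Calls block until the motion is done:
- env.reach(position, orientation): joint-space move of the TCP to a pose.
- env.move_l(position, rot=None, rate=150, f_stop=None): straight line of the TCP; rot=None keeps the orientation; rate is the mean speed in mm/s. With f_stop (N) it stops when the force on the tool has changed by that much, and returns True; else False.
- env.move_joints(angles): joint-space move.
- set_gripper(opening): finger opening in mm; the grip force is fixed at half the most; returns when the fingers have stopped.
- env.hold(seconds).
- env.ik(position, orientation): joint angles nearest the present ones, or None.
- env.read_state(): the state.
- viewer.camera(name): name is "scene" or "side" or "wrist"; returns the picture (400x640x3 uint8, blue, green, red); there is no depth.
- viewer.camera_params(name): a dict with "fx", "fy", "cx", "cy" (pixels), "dist" ([k1, k2, p1, p2, k3] as OpenCV has them; the pictures are not rectified), "pose" (4x4, takes a point from camera to world coordinates); the wrist camera has in their place "tool_from_camera" (4x4, takes a point from camera to tool coordinates, whose origin is the TCP and whose axes are the flange's). Camera axes: x right, y up, looking along -z (the intrinsics and any distortion apply to the point x, -y, -z); pixel columns grow to the right and rows downward; lengths in mm; the calibration is good to about 2 mm. A picture is of the moment at which its call begins: read the wrist's pose just before it. camera_params takes no time and is no camera call.
A pose or a line that the arm cannot do raises env.IKError and nothing moves.
- workorder.sign_off(): hands the job in; it is judged then, once.
The state is a dict: "time_s": time; "qpos": joint angles; "dq": joint speeds; "tau": joint torques, N m; "tool_pos": TCP position; "orientation": TCP orientation; "force": force on the tool from outside, world axes, zero at the start; "wrist_torque": the same for the moment, N m; "width": finger opening in mm; "grip_force": force on a finger pad.
Only numpy, scipy, OpenCV 4.12 (cv2) and the standard library are available. Lean on these libraries where they do the work, as an engineer would, in place of code of your own. Each camera call takes 0.05 s, during which the arm holds its last target. There are 200 camera calls.

## Working session

There is one attempt and no reset: what is moved stays moved. The work goes in short steps, each a Python script; the robot and the scene stay as the last script left them, time stands still between calls to the robot, and variables do not carry over. Pictures are saved under pics/ and viewed, at most 14 in all, crops included, and the job is handed in when it is done.

```bash
mkdir -p pics; ls; python3 - <<'E'
from station import env,set_gripper,viewer,workorder
import cv2,numpy as np
for n in ("scene","side"):
    cv2.imwrite(f"pics/{n}0.png",viewer.camera(n))
    p=viewer.camera_params(n); print(n,{k:np.round(v,3).tolist() for k,v in p.items()})
p=viewer.camera_params("wrist");print({k:np.round(v,3).tolist() for k,v in p.items()})
s=env.read_state();print(s)
E
```

```text
pics
scene {'fx': 416.889, 'fy': 416.889, 'cx': 322.203, 'cy': 196.426, 'dist': [-0.049, 0.0, 0.0, 0.0, 0.0], 'pose': [[-0.574, 0.622, -0.532, -170.995], [-0.819, -0.422, 0.389, 549.551], [0.018, 0.659, 0.752, 1083.465], [0.0, 0.0, 0.0, 1.0]]}
side {'fx': 512.322, 'fy': 512.322, 'cx': 315.915, 'cy': 193.235, 'dist': [-0.069, 0.0, 0.0, 0.0, 0.0], 'pose': [[-0.961, 0.173, -0.216, 220.023], [-0.276, -0.655, 0.703, 1214.236], [-0.02, 0.736, 0.677, 1165.634], [0.0, 0.0, 0.0, 1.0]]}
{'fx': 328.839, 'fy': 328.839, 'cx': 320.963, 'cy': 198.258, 'dist': [-0.018, 0.0, 0.0, 0.0, 0.0], 'tool_from_camera': [[-0.0, 0.955, 0.295, 81.55], [1.0, 0.0, -0.0, -0.227], [-0.0, 0.295, -0.955, -81.241], [0.0, 0.0, 0.0, 1.0]]}
{'time_s': 0.1, 'qpos': array([-1.15501446e+00,  4.23806689e-01,  1.63060824e+00, -2.88160132e-05,
        1.08861361e+00, -1.90131959e-02]), 'dq': array([ 1.98643664e-04, -1.28241375e-03, -1.30322556e-03,  2.45796031e-04,
        7.89617181e-05, -4.28840904e-05]), 'tau': array([-1.10006084e-03, -5.45615458e+01, -2.74328148e+01,  6.43923157e-02,
        1.87456602e-02, -2.85518792e-05]), 'tool_pos': array([ 263.11563272, -566.47994525,  301.95506048]), 'orientation': array([ 9.76460385e-01,  2.15695621e-01, -1.54005859e-04, -7.01343714e-04]), 'force': array([0.70212652, 0.20167706, 0.00855136]), 'wrist_torque': array([-0.02240218,  0.00222479,  0.00680431]), 'grip_force': 0.0, 'width': 87.75510001225953}
```

View pics/scene0.png

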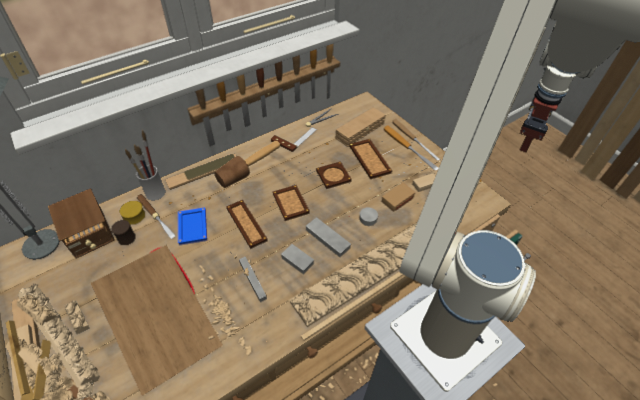

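View pics/side0.png

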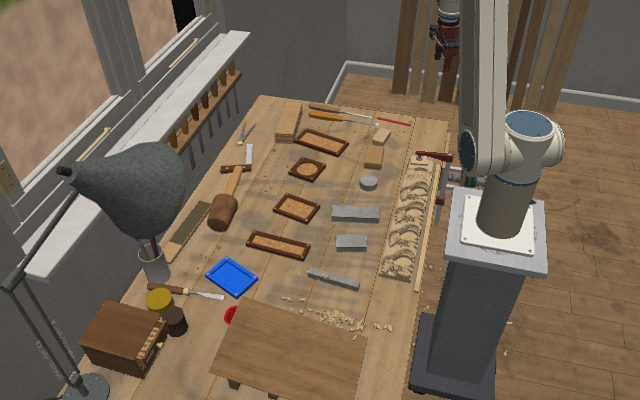

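The scene view shows these pixel positions:

| Item | Stone | Cradle |
|---|---|---|
| Stick | (252,279) | (246,223) |
| Short | (297,258) | (291,203) |
| Long | (328,236) | (370,158) |
| Round | (369,215) | (333,174) |

The sanding block is at (398,195), the pine offcut at (424,182) and the blue decoy at (191,226). The side view agrees. Next I triangulate roughly and take wrist pictures from above.

```bash
cat > h.py <<'E'
from station import env,set_gripper,viewer,workorder
import cv2,numpy as np
from scipy.spatial.transform import Rotation as R
F=np.diag([1.,-1,-1,1])
def cam(name,tool=None):
    """returns K,dist,T_world_from_cvcam"""
    p=viewer.camera_params(name)
    K=np.array([[p["fx"],0,p["cx"]],[0,p["fy"],p["cy"]],[0,0,1.]])
    T=np.array(p["pose"]) if name!="wrist" else tool@np.array(p["tool_from_camera"])
    return K,np.array(p["dist"],float),T@F
def toolT():
    s=env.read_state();T=np.eye(4);T[:3,:3]=R.from_quat(s["orientation"]).as_matrix();T[:3,3]=s["tool_pos"];return T
def ray(c,uv):
    K,d,T=c
    n=cv2.undistortPoints(np.array(uv,float).reshape(-1,1,2),K,d).reshape(-1,2)
    D=np.c_[n,np.ones(len(n))]@T[:3,:3].T
    return T[:3,3],D
def onplane(c,uv,z):
    o,D=ray(c,uv);return o+D*((z-o[2])/D[:,2])[:,None]
def proj(c,P):
    K,d,T=c;M=np.linalg.inv(T)
    return cv2.projectPoints(np.array(P,float).reshape(-1,3),cv2.Rodrigues(M[:3,:3])[0],M[:3,3],K,d)[0].reshape(-1,2)
def tri(cs,uvs):
    A=np.zeros((3,3));b=np.zeros(3)
    for c,u in zip(cs,uvs):
        o,D=ray(c,[u]);e=D[0]/np.linalg.norm(D[0]);Q=np.eye(3)-np.outer(e,e);A+=Q;b+=Q@o
    return np.linalg.solve(A,b)
def down(yaw):
    """tool pointing down; closing line (tool y) at angle yaw-90deg: tool x at angle yaw"""
    return (R.from_euler('z',yaw)*R.from_euler('x',np.pi)).as_quat()
E
python3 - <<'E'
from h import *
S,D=cam("scene"),cam("side")
pts=dict(stickC=((246,223),(279,246)),shortC=((291,203),(297,208)),roundC=((333,174),(307,169)),longC=((370,158),(321,142)),
stick=((252,279),(332,279)),short=((297,258),(351,243)),long=((328,236),(355,214)),round=((369,215),(369,183)),sand=((398,195),(374,156)),pine=((424,182),(381,136)))
for k,(a,b) in pts.items(): print(k,tri([S,D],[a,b]).round())
E
```

```text
stickC [634. 263.   8.]
shortC [629.  94.   5.]
roundC [ 655. -100.   10.]
longC [ 651. -270.    4.]
stick [446. 345.   7.]
short [426. 201.  13.]
long [443.  74.   8.]
round [431. -84.  11.]
sand [ 440. -218.   21.]
pine [ 436. -338.   22.]
```

```bash
python3 - <<'E'
from h import *
np.set_printoptions(suppress=True)
for i,y in enumerate((-230,0,230)):
    env.reach([580,y,330],down(0)); env.hold(0.3)
    T=toolT(); im=viewer.camera("wrist")
    cv2.imwrite(f"pics/w{i}.png",im); np.save(f"pics/w{i}.npy",T)
print(env.read_state()["time_s"],T.round(3).tolist())
E
```

```text
4.675 [[1.0, -0.002, 0.0, 580.3], [-0.002, -1.0, -0.0, 228.838], [0.0, 0.0, -1.0, 330.107], [0.0, 0.0, 0.0, 1.0]]
```

View pics/w0.png

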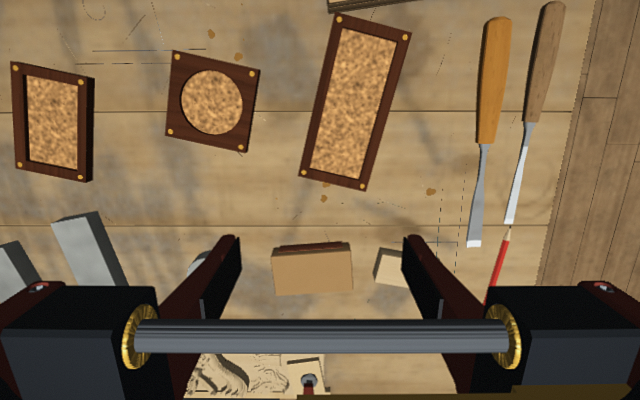

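View pics/w2.png

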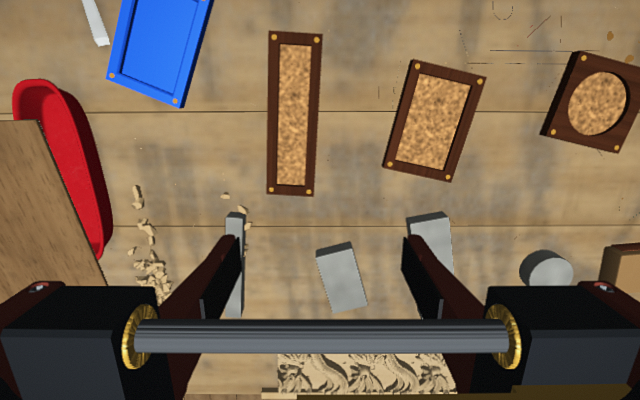

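The wrist views show the cradles clearly: long around (355,100) in w0, round (212,102), short (435,120) and stick (295,113) in w2. The fingers hide parts of the stones, so I'll take three more pictures further back and fit box silhouettes in all of them.

```bash
python3 - <<'E'
from h import *
for i,y in zip((5,4,3),(280,110,-80)):
    env.reach([420,y,330],down(0)); env.hold(0.3)
    T=toolT(); im=viewer.camera("wrist")
    cv2.imwrite(f"pics/w{i}.png",im); np.save(f"pics/w{i}.npy",T)
print(env.read_state()["time_s"])
hs=[cv2.imread(f"pics/w{i}.png") for i in (3,4,5)]
m=[]
for im in hs:
    h=cv2.cvtColor(im,cv2.COLOR_BGR2HSV)
    o=im.copy(); o[(h[...,1]<60)&(h[...,2]>60)]=(255,0,255)
    h0=h[...,0]; o[((h0<12)|(h0>170))&(h[...,2]<110)&(h[...,1]>90)]=(0,255,0)
    m.append(o[:240])
v=np.vstack(m); cv2.imwrite("pics/m.png",cv2.resize(v,None,fx=.83,fy=.83))
E
```

```text
7.9333
```

View pics/m.png

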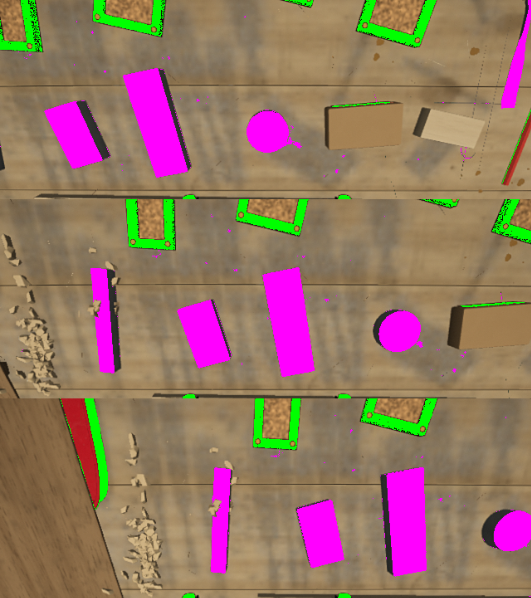

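View pics/w4.png

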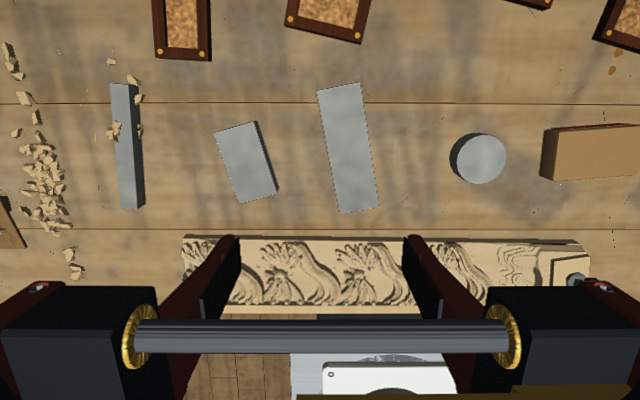

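The grey masks isolate the stone tops cleanly, and the cradles' brass corner screws make good marks. I'll triangulate both.

```bash
cat > meas.py <<'E'
from h import *
np.set_printoptions(suppress=True,precision=1)
I=[cv2.imread(f"pics/w{i}.png") for i in range(6)]
C=[cam("wrist",np.load(f"pics/w{i}.npy")) for i in range(6)]
H=[cv2.cvtColor(i,cv2.COLOR_BGR2HSV) for i in I]
def screw(v,uv,r=8):
    u,w=np.round(uv).astype(int)
    if not(r<u<640-r and r<w<230): return None
    p=I[v][w-r:w+r+1,u-r:u+r+1].astype(float)
    g=p[...,1]+p[...,2]-p[...,0]; g=np.clip(g-130,0,None)
    n,l,s,c=cv2.connectedComponentsWithStats((g>0).astype(np.uint8))
    ok=[i for i in range(1,n) if 3<=s[i,4]<=60]
    if not ok: return None
    i=min(ok,key=lambda i:np.hypot(*(c[i]-r))); return c[i]+[u-r,w-r]
scr=dict(long=(0,[(337,20),(407,37),(302,178),(362,187)]),round=(0,[(176,57),(254,72),(170,132),(243,148)]),
 short=(2,[(417,65),(480,81),(388,164),(446,178)]),stick=(2,[(274,37),(316,41),(270,188),(309,191)]))
for k,(v,q) in scr.items():
    P=[]
    for uv in q:
        g=screw(v,uv)
        if g is None: print("miss",k,uv); g=np.array(uv,float)
        p14=onplane(C[v],[g],14)[0]; cs,us=[C[v]],[g]
        for w in range(6):
            if w==v: continue
            s=screw(w,proj(C[w],p14)[0])
            if s is not None and np.hypot(*(s-proj(C[w],p14)[0]))<5: cs.append(C[w]);us.append(s)
        if len(cs)>1: P.append(np.r_[tri(cs,us),np.mean([onplane(c,[u],14)[0] for c,u in zip(cs,us)],0)[:2],len(cs)])
        else: P.append(np.r_[p14[:2],np.nan,p14[:2],1])
    P=np.array(P); d=(P[0]+P[1]-P[2]-P[3])[3:5]
    print(k,"cradle c",P[:,3:5].mean(0),"z",P[:,2],"yaw",np.degrees(np.arctan2(d[1],d[0])),"len",np.hypot(*d)/2,"wid",np.hypot(*(P[0]-P[1])[3:5]),"n",P[:,5])
st=dict(stick=(446,345),short=(426,201),long=(443,74),round=(431,-84),sand=(440,-218))
for k,xy in st.items():
    cs,us=[],[]
    for v in (3,4,5):
        m=((H[v][...,1]<60)&(H[v][...,2]>100)).astype(np.uint8); m[235:]=0
        m=cv2.morphologyEx(m,cv2.MORPH_OPEN,np.ones((5,5)))
        n,l,s,c=cv2.connectedComponentsWithStats(m)
        p=proj(C[v],[*xy,26])[0]; i=1+np.argmin(np.hypot(*(c[1:]-p).T))
        if s[i,4]<300 or np.hypot(*(c[i]-p))>40 or s[i,0]<2 or s[i,0]+s[i,2]>638: continue
        q=cv2.findContours((l==i).astype(np.uint8),0,1)[0][0].reshape(-1,2)
        w=onplane(C[v],q,26)[:,:2].astype(np.float32)
        if k=="round": cc,rad=cv2.minEnclosingCircle(w); print("round",v,cc,2*rad)
        else:
            cc,sz,_=cv2.minAreaRect(w); b=cv2.boxPoints(cv2.minAreaRect(w)); e=b[1]-b[0];f=b[2]-b[1]
            e=e if np.hypot(*e)>np.hypot(*f) else f
            print(k,v,np.array(cc),np.array(sz),"yaw",np.degrees(np.arctan(e[1]/e[0])))
        cs.append(C[v]);us.append(proj(C[v],[*cc,26])[0])
    if len(cs)>1: print("   tri",tri(cs,us))
E
python3 meas.py
```

```text
long cradle c [ 648.5 -265.7] z [13.8 14.1 13.6 13.2] yaw -13.651795138586648 len 174.91364975825783 wid 74.94050814779398 n [2. 2. 4. 3.]
round cradle c [ 654.5 -100.7] z [13.8 13.9 13.8 13.6] yaw -12.713575206545173 len 84.91824620134999 wid 85.05237244455336 n [3. 2. 3. 3.]
short cradle c [631.2  96. ] z [13.8 13.7 13.8 13.7] yaw -12.453927903946168 len 115.02293915029132 wid 75.06140178094661 n [3. 3. 6. 6.]
stick cradle c [636.8 262.9] z [13.7 14.  13.7 13.7] yaw -3.583784593601768 len 174.88798170504242 wid 47.00556068574864 n [2. 2. 4. 5.]
stick 4 [442.6 344.2] [ 21.7 148. ] yaw -5.078349
stick 5 [442.6 346. ] [ 22.2 148.1] yaw -5.184915
   tri [441.9 346.7  21.8]
short 3 [425.4 200. ] [89.8 49.6] yaw 15.49709
short 4 [425.3 201. ] [89.8 50. ] yaw 15.623567
short 5 [425.2 201.6] [89.3 50.2] yaw 15.43831
   tri [425.  201.3  24.3]
long 3 [440.   77.6] [149.6  49.9] yaw 11.275511
long 4 [440.   78.6] [149.1  50.7] yaw 10.874631
long 5 [440.3  79.1] [149.6  49.6] yaw 11.261893
   tri [439.8  78.3  24.4]
round 3 (429.4290771484375, -80.79684448242188) 62.352596282958984
round 4 (430.7593688964844, -79.49677276611328) 59.8978271484375
   tri [429.6 -80.8  23.5]
```

Everything is consistent: stone tops at about 24–26 mm, cradle tops at about 14 mm, and sizes match the text. I start with the short stone, gripping it with the fingertips 12.5 mm above its underside so they clear the rim.

```bash
cat >> h.py <<'E'
UP=165; GZ=92.5
def settle(p,q,rate=150):
    """straight move, then one correction of the standing error"""
    p=np.array(p,float); env.move_l(p,q,rate=rate); env.hold(.15)
    e=p-env.read_state()["tool_pos"]; e=np.clip(e,-4,4); return e
def pick(xy,yaw,opening):
    q=down(np.radians(yaw)); set_gripper(opening)
    env.reach([*xy,UP],q); env.hold(.2)
    e=np.array([*xy,UP])-env.read_state()["tool_pos"]
    hit=env.move_l(np.array([*xy,GZ])+e,q,rate=80,f_stop=12); env.hold(.1)
    s=env.read_state(); print("at",s["tool_pos"],"err",e,"hit",hit)
    if hit: return False
    set_gripper(0); s=env.read_state(); print("grip",s["width"],s["grip_force"],s["tool_pos"])
    env.move_l([*xy,UP],q,rate=100); env.hold(.1)
    s=env.read_state(); print("lifted",s["width"],s["grip_force"],s["force"],s["time_s"]); return s["width"]>10
def place(xy,yaw,opening):
    q=down(np.radians(yaw)); e=settle([*xy,UP],q,220)
    t=np.array([*xy,0])+[e[0],e[1],e[2]]
    env.move_l(t+[0,0,GZ+12],q,rate=120); env.hold(.2); f0=env.read_state()["force"]
    hit=env.move_l(t+[0,0,GZ+4],q,rate=15,f_stop=5); env.hold(.2)
    s=env.read_state(); print("down",s["tool_pos"],"hit",hit,"dF",s["force"]-f0,s["time_s"])
    if s["tool_pos"][2]>GZ+6+3.5: print("PERCHED?"); return False
    set_gripper(opening); s=env.read_state(); print("open",s["width"])
    env.move_l([*xy,UP],q,rate=150); print("t",env.read_state()["time_s"]); return True
E
python3 - <<'E'
from h import *
np.set_printoptions(suppress=True,precision=1)
print(pick((425.3,201),15.5,72) and place((631.2,96),-12.5,64))
E
```

```text
at [425.  201.8  92.4] err [-0.6  0.7 -0.6] hit False
grip 50.104748843999765 30.00064194202423 [424.8 201.7  92. ]
lifted 49.361306238066994 29.999602138996124 [-0.5  0.5 -2.3] 12.4667
down [632.1  95.4  98. ] hit True dF [-1.1  0.1  7. ] 15.3333
open 63.742129403453724
t 16.3917
True
```

```bash
python3 - <<'E'
from h import *
np.set_printoptions(suppress=True,precision=1)
ok=pick((440.1,78.4),11.1,72) and place((648.5,-265.7),-13.7,64)
ok=ok and pick((430,-80.5),0,76) and place((654.5,-100.7),0,74)
ok=ok and pick((442.6,345.3),-5.1,50) and place((636.8,262.9),-3.6,36)
print(ok)
if ok:
    for i,y in enumerate((230,-200)):
        env.reach([580,y,330],down(0)); env.hold(0.3)
        np.save(f"pics/e{i}.npy",toolT()); cv2.imwrite(f"pics/e{i}.png",viewer.camera("wrist"))
    a,b=[cv2.imread(f"pics/e{i}.png")[:300] for i in (0,1)]
    cv2.imwrite("pics/e.png",np.vstack([a,b])); print(env.read_state()["time_s"])
E
```

```text
at [438.7  78.3  92.9] err [-1.7 -0.2 -0.1] hit False
grip 49.694405935927016 30.00063568353653 [438.5  78.2  92.6]
lifted 49.67401967539166 29.999063909053802 [ 0.1  0.3 -4.2] 20.3667
down [ 648.7 -266.4   98.6] hit True dF [-0.5  1.9 10.4] 23.9833
open 63.7696126228463
t 25.0417
at [429.3 -80.   93. ] err [-1.   0.6  0. ] hit False
grip 58.898793323391494 30.00078796762864 [429.1 -80.   92.8]
lifted 58.70202926021202 29.99953304714154 [ 0.5  0.8 -2.4] 29.325
down [ 655.5 -100.8   98.8] hit True dF [0.2 0.5 6.6] 32.1333
open 74.08881099175687
t 33.2
at [442.3 346.1  93.1] err [-0.5  0.5  0.1] hit False
grip 21.948819723485585 29.99989539384842 [442.1 345.9  92.7]
lifted 21.624325272062716 29.999026358127594 [-0.8 -0.5 -2.5] 38.4667
down [637.9 262.3  98.7] hit True dF [ 0.2 -1.   7.5] 41.2167
open 36.07193919463933
t 42.275
True
45.3
```

View pics/e.png

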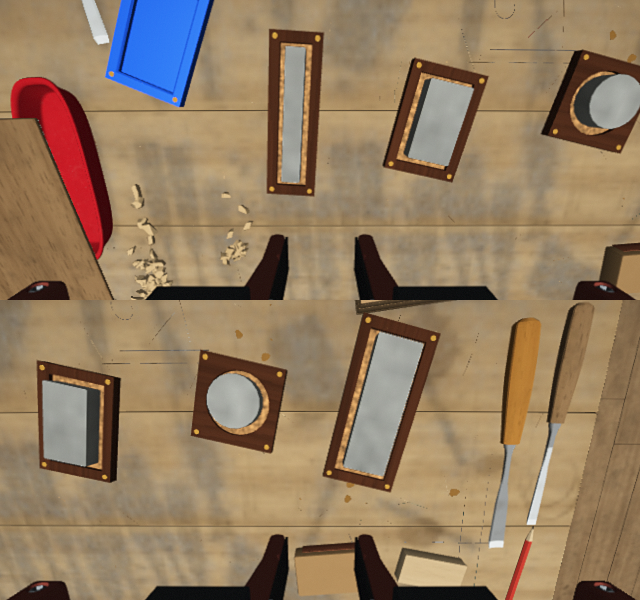

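All four stones sit in their own recesses: stick (295,110) and short (440,120) in the upper picture, round (235,400) and long (383,400) in the lower. The decoy and the blocks are undisturbed. I'll check the offsets numerically with the stored images.

```bash
python3 - <<'E'
from h import *
np.set_printoptions(suppress=True,precision=1)
for k,v,c,z in (("stick",0,(636.8,262.9),30),("short",0,(631.2,96),32),("short",1,(631.2,96),32),("round",1,(654.5,-100.7),32),("long",1,(648.5,-265.7),32)):
    im=cv2.imread(f"pics/e{v}.png");C=cam("wrist",np.load(f"pics/e{v}.npy"));h=cv2.cvtColor(im,cv2.COLOR_BGR2HSV)
    m=cv2.morphologyEx(((h[...,1]<60)&(h[...,2]>100)).astype(np.uint8),cv2.MORPH_OPEN,np.ones((5,5)))
    n,l,s,cc=cv2.connectedComponentsWithStats(m);p=proj(C,[*c,z])[0];i=1+np.argmin(np.hypot(*(cc[1:]-p).T))
    q=cv2.findContours((l==i).astype(np.uint8),0,1)[0][0].reshape(-1,2)
    r=cv2.minAreaRect(onplane(C,q,z)[:,:2].astype(np.float32));b=cv2.boxPoints(r);e,f=b[1]-b[0],b[2]-b[1]
    e=e if np.hypot(*e)>np.hypot(*f) else f
    print(k,"off",np.array(r[0])-c,"size",np.array(r[1]),"yaw",np.degrees(np.arctan(e[1]/e[0])))
E
```

```text
stick off [ 1.1 -0.8] size [ 21.8 148.6] yaw -3.5974169
short off [1.2 0.4] size [49.4 89.2] yaw -12.512882
short off [ 1.3 -1.9] size [49.8 89.3] yaw -12.390234
round off [ 2.6 -0.6] size [58.4 56.5] yaw 89.84052
long off [ 1.5 -0.5] size [ 50.1 149.1] yaw -13.72904
```

```bash
python3 -c "
from h import *
print(workorder.sign_off())"
```

```text
the job is handed in; nothing more can be done
None
```

All four stones lie in their own cradles within about 3 mm of centre and aligned with the recesses. The pine offcut and sanding block look undisturbed in the final pictures (not measured), and the job was handed in at about 45 s; the verdict was not shown.

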